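Turn the parts carousel to the green pot

TASK

Turn the parts carousel by pushing the black pegs on its rim with the fingertips until the pot with the green lid stands squarely at the yellow pointer, then take the hand away. Do not touch, lift or tip any of the pots, and leave the multimeter and the screwdriver beside it where they are.

Things in the scene. Friction and masses are not known exactly. Their poses are not given: they have to be found in the camera images.
- carousel_base: Fixed base: dark steel disc under the platter, with a bright yellow pointer block just outside the rim on the robot's side. The block is 40 mm wide, 44 mm high, reaches from 170 to 235 mm from the axis and tapers to a point toward the axis. Origin on the bench surface, on the carousel's vertical axis. The pointer lies on the base's own -x axis, as seen from the carousel's axis.
- carousel: Round grey platter, 316 mm diameter, top face 46 mm above the bench. Turns either way without stops about its vertical axis; light friction (1 to 2 N at the rim) stops it almost at once when not pushed. Origin on the axis, at its underside, 26 mm above the bench. Six black pocket rings, 56 mm across, 14 mm high, 80 mm from the axis at 0, 60, .. 300 degrees from its x axis; steel knob 30 mm high at the centre.
- peg (a point): Centre of the top of one of the six black push pegs on the platter's rim (the one at 30 degrees from the platter's x axis, counterclockwise from above; the others follow every 60 degrees). Pegs are upright, 16 mm diameter, 45 mm tall, 145 mm from the axis; tops 91 mm above the bench. The point turns with the platter.
- front_spot (a point): The front place: a point fixed to the base, 80 mm from the axis in the direction in which the yellow pointer lies, at the height of the platter's top. A pocket turned exactly to the pointer is centred here.
- pot_green: Round white parts pot, loose, 45 mm diameter and 48 mm tall, with a green lid (top 20 mm). Origin at the centre of its underside, z up. It stands in one of the six pockets of the carousel.
- pot_a: Round white parts pot, loose, 45 mm diameter and 48 mm tall, with a blue lid (top 20 mm). Origin at the centre of its underside, z up. It stands in one of the six pockets of the carousel.
- pot_b: Round white parts pot, loose, 45 mm diameter and 48 mm tall, with a blue lid (top 20 mm). Origin at the centre of its underside, z up. It stands in one of the six pockets of the carousel.
- pot_c: Round white parts pot, loose, 45 mm diameter and 48 mm tall, with a blue lid (top 20 mm). Origin at the centre of its underside, z up. It stands in one of the six pockets of the carousel.
- pot_d: Round white parts pot, loose, 45 mm diameter and 48 mm tall, with a blue lid (top 20 mm). Origin at the centre of its underside, z up. It stands in one of the six pockets of the carousel.
- meter: Yellow multimeter lying on the bench beside the carousel, 150 x 78 x 40 mm, origin at the centre of its underside. Bystander.
- screwdriver: Screwdriver with an orange handle lying on the bench on the other side of the carousel, about 200 mm long. Bystander.
Things that resemble listed ones, but are neither listed nor needed, are in the scene too. Leave any pink look-alike of the pot_a alone.

How it is judged:
At the end, for the whole second after the job is handed in: The green-lidded pot is within 15 mm (horizontally) of the front place at the yellow pointer, the carousel is at rest, all five pots stand upright in their pockets, and the multimeter and the screwdriver are within 20 mm of where they were (horizontal distance between pot_green and front_spot below 0.015 m and angular speed of carousel below 0.05 rad/s and angle between each of pot_green, pot_a, pot_b, pot_c, pot_d's own z axis and vertical below 0.15 rad and horizontal distance between pot_green and carousel between 0.07 and 0.09 m and height (world z) of each of pot_green, pot_a, pot_b, pot_c, pot_d below 0.052 m and horizontal distance between pot_a and carousel between 0.07 and 0.09 m and horizontal distance between pot_b and carousel between 0.07 and 0.09 m and horizontal distance between pot_c and carousel between 0.07 and 0.09 m and horizontal distance between pot_d and carousel between 0.07 and 0.09 m and distance of each of meter, screwdriver from where it was at the start of the episode below 0.02 m); the robot touches nothing.
It fails at once if a pot is lifted or carried (height (world z) of any of pot_green, pot_a, pot_b, pot_c, pot_d above 0.056 m).
It fails at once if a pot is tipped (angle between any of pot_green, pot_a, pot_b, pot_c, pot_d's own z axis and vertical above 0.3 rad).
It fails at once if the robot touches a pot (contact force between any of the fingers, the arm and pot_green above 1 N or contact force between any of the fingers, the arm and pot_a above 1 N or contact force between any of the fingers, the arm and pot_b above 1 N or contact force between any of the fingers, the arm and pot_c above 1 N or contact force between any of the fingers, the arm and pot_d above 1 N).
It fails at once if the multimeter or the screwdriver is disturbed (distance of any of meter, screwdriver from where it was at the start of the episode above 0.02 m).
It also fails if it takes over 54 s, if anything falls off the work surface, if the arm or the gripper's body presses on something with over 40 N, if the wrist force passes 120 N, or if a joint passes its speed limit or range.

ROBOT

A 6-joint arm with a two-finger parallel gripper is mounted at the origin on the work surface. World frame = base frame: x ahead of the robot, y to its left, z up, the work surface at z = 0. Lengths are in m, angles in rad, forces in N, time in s.
With the tool pointing down it reaches from about 0.375 to 0.9 m from the base axis. Payload 3.1 kg.
Tool frame: the origin (TCP) lies at the very end of the fingers, on their centre line; the grasp point (between the pads) lies 19 mm behind it; z points along the fingers, y is the direction in which the jaws open and shut (so a half turn about z gives the same grasp; the last joint's range is limited). The gripper opens to 85 mm and grips with 20 to 120 N. Pads are 22 mm wide; open, the fingers measure 114 mm over their backs; the gripper's body (76 mm by 85 mm) begins 54 mm behind the grasp point. The pads swing forward as they close: fully open they stand 13 mm farther back than shut.
Start: joints at [-1.504, 0.527, 1.433, -0, 1.181, -0.178], TCP at [0.152, -0.606, 0.231] pointing down, gripper open.
Joint ranges: [-3.08, 3.08], [-0.75, 2.2], [0.22, 2.44], [-1.43, 4.57], [0, 2.65], [-2.85, 2.85]. Speed limits (rad/s): [2.79, 2.79, 3.14, 3.14, 3.14, 3.14].

INTERFACE

Orientations are given as a unit quaternion [x, y, z, w].
In Python, from station import manip gives the robot as it stands.
- The arm moves only by the tool send_rows, never from a script. Its argument "motion" is a list of rows, each an object with "gripper": the finger opening in mm, from 0 to 85.4; "travel": the shift along the tool's x, y, z in mm, a list of three; "rotation": the turn, a rotation vector about the tool's x, y, z in degrees, a list of three. In form: [{"gripper": gripper, "travel": [x, y, z], "rotation": [ax, ay, az]}, ...]. A call has 1 to 12 rows; each row shifts and turns the commanded pose from where the row before left it, along the tool's axes as they then stand; what a row does not reach is not made up. A row lasts 1/12 s, in which the tool goes at most 41.7 mm and 7.16 degrees, less where a joint would pass 70% of its speed; a pose out of reach is approached as far as the arm can. A call is refused whole if a number of a shift passes 41.7 or a number of a turn 7.16, either way. A call with a gripper value outside its range is refused whole. The fingers move at their own pace and stop on an object; "newtons" is the grip in N (left out, the last holds). Time passes only in rows, so rows that do not move let the fingers close. It gives the time, the measured TCP pose, the force and the opening at its end, in the units of the state.
- manip.sense(): the state, without advancing time (a new reading comes with each control period).
- manip.snapshot(name): name is "scene" or "top" or "wrist"; returns the picture (420x560x3 uint8, red, green, blue); there is no depth.
- manip.calibration(name): a dict with "fx", "fy", "cx", "cy" (pixels), "cam_to_world" (4x4, takes a point from camera to world coordinates). Camera axes: x right, y down, z forward; pixel columns grow to the right and rows downward; lengths in m; the calibration is good to about 2 mm. The wrist camera is an equidistant fisheye: a pixel r from the principal point sees the ray r / f radians off the axis. A picture is of the moment at which its call begins: read the wrist's pose just before it. calibration takes no time and is no camera call; for the wrist camera it gives the pose at the moment of the call.
- manip.sign_off(): hands the job in, once; it reports no verdict.
The state is a dict: "t": time; "q": joint angles; "qd": joint speeds; "tau": joint torques, N m; "tcp_pos": TCP position; "tool_rot": TCP orientation; "force": force on the tool from outside, world axes, zero at the start; "ft_torque": the same for the moment, N m; "finger_gap": opening from 0.0 (shut) to 1.0 (fully open).
Only numpy, scipy, OpenCV 4.12 (cv2) and the standard library are available. Lean on these libraries where they do the work, as an engineer would, in place of code of your own. Each camera call takes 0.05 s, during which the arm holds its last target. There are 200 camera calls.

## Working session

There is one attempt and no reset: what is moved stays moved. The work goes in short steps, Python scripts to look and compute and a tool call to move; the robot and the scene stay as the last step left them, time stands still between calls to the robot, and variables do not carry over. Pictures are saved under pics/ and viewed, about 8 in all and at most 12, crops included, and the job is handed in when it is done.

Besides the shell and the picture viewer there is one more tool, called after "Emit:" by a JSON object that holds its "fn" and its "kwargs", one argument or row to a line. send_rows: Moves the arm, as the interface text tells. Its arguments: {"type":"object","properties":{"motion":{"type":"array","items":{"type":"object","properties":{"gripper":{"type":"number"},"travel":{"type":"array","items":{"type":"number"}},"rotation":{"type":"array","items":{"type":"number"}}}}},"newtons":{"type":"number"}},"required":["motion"]}

```bash
mkdir -p pics
python3 - <<'E'
from station import manip
import cv2,numpy as np
s=manip.sense();print({k:np.round(s[k],3) for k in('t','tcp_pos','tool_rot','force','finger_gap')})
for n in('top','scene'):
    im=manip.snapshot(n);cv2.imwrite(f'pics/{n}0.png',im[...,::-1])
    c=manip.calibration(n);print(n,c['fx'],c['cx'],c['cy'],np.round(c['cam_to_world'],3).tolist())
E
```

```text
{'t': np.float64(0.0), 'tcp_pos': array([ 0.151, -0.606,  0.23 ]), 'tool_rot': array([ 0.993,  0.122,  0.   , -0.001]), 'force': array([ 0.196, -0.288, -0.161]), 'finger_gap': np.float64(1.005)}
top 488.42484179407177 287.171257430231 214.30722767102282 [[0.023, -0.988, 0.152, 0.36], [-1.0, -0.021, 0.016, 0.058], [-0.012, -0.153, -0.988, 1.232], [0.0, 0.0, 0.0, 1.0]]
scene 504.4707529653593 278.92051400813693 214.99978658045214 [[0.092, 0.753, -0.652, 1.277], [0.996, -0.057, 0.076, -0.027], [0.02, -0.656, -0.755, 0.948], [0.0, 0.0, 0.0, 1.0]]
```

View pics/top0.png

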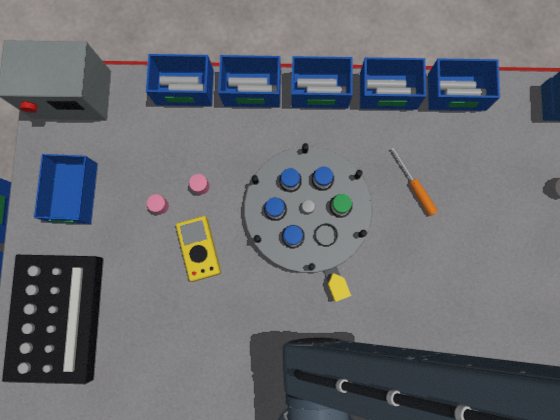

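View pics/scene0.png

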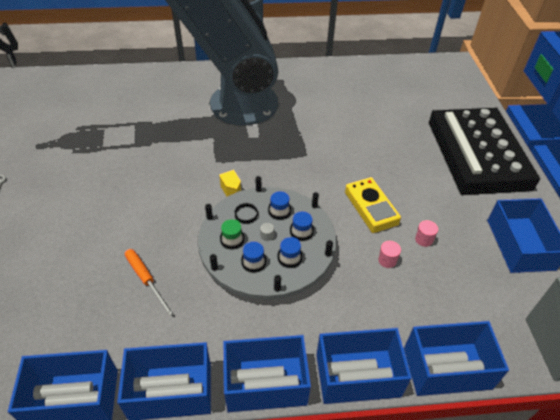

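The top view shows the platter hub at about (308,207), the green lid at (342,204), the empty pocket at (326,235) and the pointer at (339,287). There are pegs at (305,148), (359,174), (362,233), (312,267), (257,239) and (255,180). The meter is on the left and the screwdriver on the right. The scene view agrees. Next I compute positions.

```bash
cat > h.py <<'E'
from station import manip
import cv2,numpy as np
def ray(c,uv,z):
    T=np.array(c['cam_to_world']);d=T[:3,:3]@[(uv[0]-c['cx'])/c['fx'],(uv[1]-c['cy'])/c['fy'],1]
    return (T[:3,3]+d*(z-T[2,3])/d[2])[:2]
def cents(m,amin=15):
    n,l,s,c=cv2.connectedComponentsWithStats(m.astype(np.uint8));return [(c[i],s[i,4]) for i in range(1,n) if s[i,4]>=amin]
def green(im):
    h=cv2.cvtColor(im,cv2.COLOR_RGB2HSV);return cv2.inRange(h,(45,120,40),(85,255,255))>0
def fitc(P):
    A=np.c_[2*P,np.ones(len(P))];x=np.linalg.lstsq(A,(P**2).sum(1),rcond=None)[0];return x[:2],np.sqrt(x[2]+x[:2]@x[:2])
E
python3 - <<'E'
from h import *
im=cv2.imread('pics/top0.png')[...,::-1].copy();c=manip.calibration('top')
h=cv2.cvtColor(im,cv2.COLOR_RGB2HSV)
pk=[]
for p in [(305,147),(359,174),(362,232),(311,267),(257,239),(255,179)]:
    x,y=p;w=im[y-9:y+10,x-9:x+10].max(2)<45
    cs=max(cents(w,5),key=lambda q:q[1]);u=cs[0]+[x-9,y-9];pk.append(ray(c,u,.07));print(np.round(u,1),cs[1],np.round(pk[-1],4))
P=np.array(pk);C,R=fitc(P);print('C',C,R,np.degrees(np.arctan2(*(P-C).T[::-1])))
for g,a in cents(green(im)):
    if 250<g[0]<370 and 150<g[1]<270:
        G=ray(c,g,.089);print('green',g,a,G,np.linalg.norm(G-C),np.degrees(np.arctan2(*(G-C)[::-1])))
b=cv2.inRange(h,(100,120,60),(125,255,255))>0
for g,a in cents(b,80):
    if 250<g[0]<370 and 150<g[1]<270:
        G=ray(c,g,.089);print('blue',g,a,G,np.linalg.norm(G-C),np.degrees(np.arctan2(*(G-C)[::-1])))
y=cv2.inRange(h,(20,150,100),(35,255,255))>0
for g,a in cents(y,80):
    for z in(0.04,.03):G=ray(c,g,z);print('yellow',g,a,G,np.linalg.norm(G-C),np.degrees(np.arctan2(*(G-C)[::-1])))
print('screw',ray(c,(392,150),.01),ray(c,(432,212),.015))
big=cv2.resize(im[130:310,220:400],None,fx=3.3,fy=3.3,interpolation=cv2.INTER_CUBIC);cv2.imwrite('pics/crop.png',big[...,::-1])
E
```

```text
[304.1 148.3] 41 [0.7044 0.0384]
[356.9 174.5] 37 [ 0.6411 -0.0912]
[360.8 233.5] 28 [ 0.4969 -0.1005]
[309.9 266.7] 15 [0.4152 0.0195]
[256.5 238.7] 27 [0.4789 0.1481]
[254.3 179.5] 38 [0.6235 0.1583]
C [0.56004214 0.02872478] 0.1445123452766537 [   3.84435621  -55.94176322 -116.0512674  -176.36268817  124.18455246
   63.88392974]
green [341.77978339 203.18050542] 277 [ 0.56608296 -0.05293606] 0.08188396499098739 -85.76927931515468
blue [323.1   175.625] 280 [ 0.63214634 -0.007872  ] 0.08086000679751006 -26.91025667584781
blue [289.90812721 177.15547703] 283 [0.62678233 0.07149839] 0.07927064517297591 32.655703756589844
blue [274.43598616 206.4083045 ] 289 [0.55495325 0.10663433] 0.07807556915050698 93.73713248623724
blue [292.66107383 234.31879195] 298 [0.48929098 0.06195658] 0.07816698902309722 154.84056974516696
yellow [199.62564991 253.71403813] 1154 [0.44222682 0.28837973] 0.28513355195371587 114.40560231343377
yellow [199.62564991 253.71403813] 1154 [0.44291361 0.29031383] 0.28661459205908474 114.12081853097358
yellow [337.82994924 287.26903553] 394 [ 0.36891001 -0.04944067] 0.20649776771011388 -157.75738679839796
yellow [337.82994924 287.26903553] 394 [ 0.36898148 -0.0503418 ] 0.20677451319613696 -157.51877315567415
screw [ 0.72215894 -0.18894354] [ 0.56164596 -0.28663674]
```

View pics/crop.png

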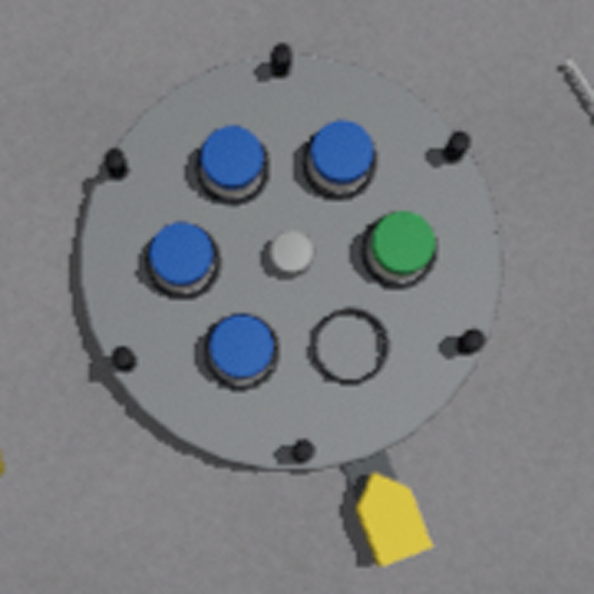

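Emit:
{"fn": "send_rows", "kwargs": {
  "motion": [
    {"gripper":0,"travel":[28,-18,0],"rotation":[0,0,0]},
    {"gripper":0,"travel":[28,-18,0],"rotation":[0,0,0]},
    {"gripper":0,"travel":[28,-18,0],"rotation":[0,0,0]},
    {"gripper":0,"travel":[28,-18,0],"rotation":[0,0,0]},
    {"gripper":0,"travel":[28,-18,0],"rotation":[0,0,0]},
    {"gripper":0,"travel":[28,-18,0],"rotation":[0,0,0]},
    {"gripper":0,"travel":[28,-18,0],"rotation":[0,0,0]},
    {"gripper":0,"travel":[28,-18,0],"rotation":[0,0,0]},
    {"gripper":0,"travel":[28,-18,0],"rotation":[0,0,0]},
    {"gripper":0,"travel":[28,-18,0],"rotation":[0,0,0]},
    {"gripper":0,"travel":[28,-18,0],"rotation":[0,0,0]},
    {"gripper":0,"travel":[28,-18,0],"rotation":[0,0,0]}
  ]
}}

```text
t: 1.1
tcp_pos: [0.4259, -0.3138, 0.231]
tool_rot: [0.993, 0.122, -0.0, -0.0]
force: [0.8, -0.2, 0.0]
finger_gap: -0.003
```

Emit:
{"fn": "send_rows", "kwargs": {
  "motion": [
    {"gripper":0,"travel":[28,-18,0],"rotation":[0,0,0]},
    {"gripper":0,"travel":[28,-18,0],"rotation":[0,0,0]},
    {"gripper":0,"travel":[28,-18,0],"rotation":[0,0,0]},
    {"gripper":0,"travel":[28,-18,0],"rotation":[0,0,0]},
    {"gripper":0,"travel":[28,-18,0],"rotation":[0,0,0]},
    {"gripper":0,"travel":[0,0,0],"rotation":[0,0,-6.6]},
    {"gripper":0,"travel":[0,0,0],"rotation":[0,0,-6.6]},
    {"gripper":0,"travel":[0,0,0],"rotation":[0,0,-6.6]},
    {"gripper":0,"travel":[0,0,0],"rotation":[0,0,-6.6]},
    {"gripper":0,"travel":[0,0,0],"rotation":[0,0,-6.6]},
    {"gripper":0,"travel":[0,0,0],"rotation":[0,0,0]}
  ]
}}

```text
t: 2.02
tcp_pos: [0.5389, -0.1938, 0.2308]
tool_rot: [0.917, 0.4, -0.0, -0.0]
force: [-0.9, 0.6, -0.2]
finger_gap: -0.001
```

```bash
cat > st.py <<'E'
from h import *
import sys
from scipy.spatial.transform import Rotation as Ro
s=manip.sense();R=Ro.from_quat(s['tool_rot']).as_matrix();p=s['tcp_pos']
C=np.array([.560,.0287]);r=p[:2]-C
print('t',s['t'],'tcp',np.round(p,4),'psi',np.degrees(np.arctan2(R[1,0],R[0,0])),'tilt',R[2],'F',np.round(s['force'],1),'gap',s['finger_gap'])
print('r',np.linalg.norm(r),'phi',np.degrees(np.arctan2(r[1],r[0])),'q',np.round(s['q'],2))
if len(sys.argv)>1:
    t=np.array(eval(sys.argv[1]));print('tool delta mm',np.round(1000*R.T@(t-p),1))
E
python3 st.py "[.666,-.0702,.2]"
```

```text
t 2.0167 tcp [ 0.5389 -0.1938  0.2308] psi 47.14647407990752 tilt [-2.51379485e-04 -1.13472173e-03 -9.99999325e-01] F [-0.9  0.6 -0.2] gap -0.0013697935211856183
r 0.22349775939071495 phi -95.42896980619149 q [-0.54  0.46  1.57 -0.    1.12  0.21]
tool delta mm [177.1   9.2  30.8]
```

Emit:
{"fn": "send_rows", "kwargs": {
  "motion": [
    {"gripper":0,"travel":[29.5,1.5,5],"rotation":[0,0,0]},
    {"gripper":0,"travel":[29.5,1.5,5],"rotation":[0,0,0]},
    {"gripper":0,"travel":[29.5,1.5,5],"rotation":[0,0,0]},
    {"gripper":0,"travel":[29.5,1.5,5],"rotation":[0,0,0]},
    {"gripper":0,"travel":[29.5,1.5,5],"rotation":[0,0,0]},
    {"gripper":0,"travel":[29.5,1.5,5],"rotation":[0,0,0]},
    {"gripper":0,"travel":[0,0,0],"rotation":[0,0,0]},
    {"gripper":0,"travel":[0,0,0],"rotation":[0,0,0]}
  ]
}}

```text
t: 2.68
tcp_pos: [0.6666, -0.0693, 0.2002]
tool_rot: [0.917, 0.399, -0.001, -0.0]
force: [0.0, -0.4, -0.3]
finger_gap: -0.003
```

```bash
python3 st.py "[.666,-.0702,.062]"
python3 - <<'E'
from h import *
cv2.imwrite('pics/top1.png',cv2.resize(manip.snapshot('top')[120:320,200:440],None,fx=3,fy=3)[...,::-1])
E
```

```text
t 2.6833 tcp [ 0.6666 -0.0693  0.2002] psi 47.042071189187595 tilt [-0.00101098 -0.00136446 -0.99999856] F [ 0.  -0.4 -0.3] gap -0.0031090547654821967
r 0.14479278239293017 phi -42.60999479333664 q [-0.27  0.62  1.34 -0.    1.18  0.48]
tool delta mm [ -0.9   0.4 138.2]
```

View pics/top1.png

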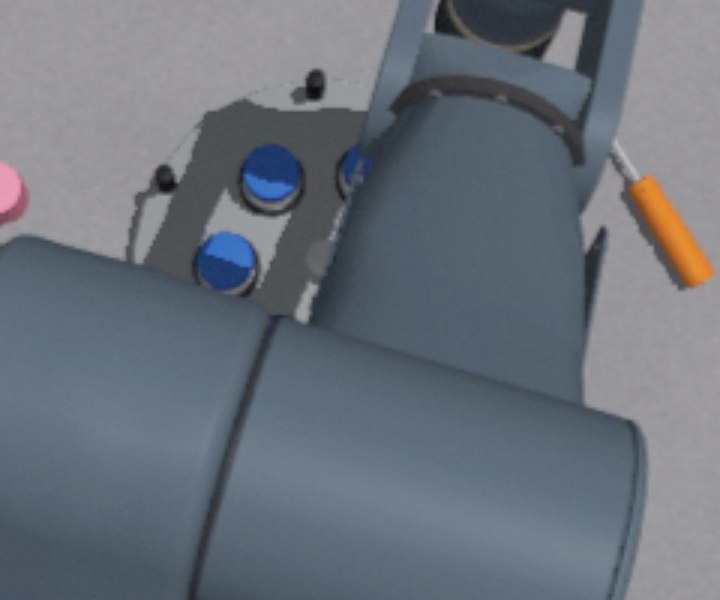

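The arm hides most of the carousel. The two far pegs at (315,85) and (165,178) haven't moved. Descending now.

Emit:
{"fn": "send_rows", "kwargs": {
  "motion": [
    {"gripper":0,"travel":[0,0,23],"rotation":[0,0,0]},
    {"gripper":0,"travel":[0,0,23],"rotation":[0,0,0]},
    {"gripper":0,"travel":[0,0,23],"rotation":[0,0,0]},
    {"gripper":0,"travel":[0,0,20],"rotation":[0,0,0]},
    {"gripper":0,"travel":[0,0,17],"rotation":[0,0,0]},
    {"gripper":0,"travel":[0,0,17],"rotation":[0,0,0]},
    {"gripper":0,"travel":[0,0,15],"rotation":[0,0,0]},
    {"gripper":0,"travel":[0,0,0],"rotation":[0,0,0]},
    {"gripper":0,"travel":[0,0,0],"rotation":[0,0,0]}
  ]
}}

```text
t: 3.48
tcp_pos: [0.6652, -0.0718, 0.0629]
tool_rot: [0.917, 0.398, -0.001, -0.001]
force: [-0.4, -0.6, -0.2]
finger_gap: 0.001
```

```bash
python3 st.py "[.666,-.0702,.062]"
python3 - <<'E'
from h import *
a=manip.snapshot('scene')[150:320,170:390];b=manip.snapshot('wrist')
o=np.vstack([cv2.resize(a,(388,300)),cv2.resize(b,(388,291))]);cv2.imwrite('pics/c2.png',o[...,::-1])
E
```

```text
t 3.4833 tcp [ 0.6652 -0.0718  0.0629] psi 46.890212909966756 tilt [-0.00125036 -0.00191441 -0.99999739] F [-0.4 -0.6 -0.2] gap 0.0008029083272213241
r 0.14542447585607463 phi -43.68917582629498 q [-0.27  0.79  1.43 -0.    0.92  0.48]
tool delta mm [ 1.7 -0.4  0.9]
```

View pics/c2.png

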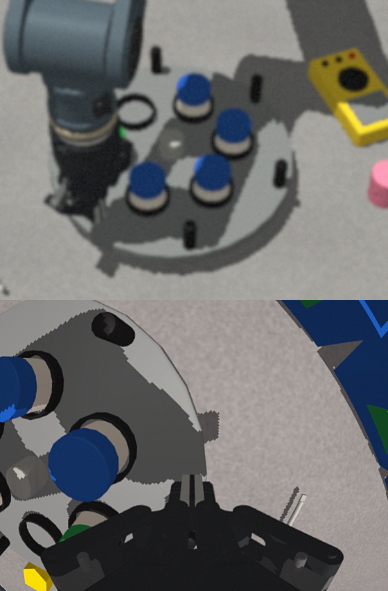

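Emit:
{"fn": "send_rows", "kwargs": {
  "motion": [
    {"gripper":0,"travel":[-6.07,-0.13,0],"rotation":[0,0,2.4]},
    {"gripper":0,"travel":[-6.07,-0.13,0],"rotation":[0,0,2.4]},
    {"gripper":0,"travel":[-6.07,-0.13,0],"rotation":[0,0,2.4]},
    {"gripper":0,"travel":[-6.07,-0.13,0],"rotation":[0,0,2.4]},
    {"gripper":0,"travel":[-6.07,-0.13,0],"rotation":[0,0,2.4]},
    {"gripper":0,"travel":[-6.07,-0.13,0],"rotation":[0,0,2.4]},
    {"gripper":0,"travel":[-6.07,-0.13,0],"rotation":[0,0,2.4]},
    {"gripper":0,"travel":[-6.07,-0.13,0],"rotation":[0,0,2.4]},
    {"gripper":0,"travel":[-6.07,-0.13,0],"rotation":[0,0,2.4]},
    {"gripper":0,"travel":[-6.07,-0.13,0],"rotation":[0,0,2.4]}
  ]
}}

```text
t: 4.42
tcp_pos: [0.6185, -0.1062, 0.0653]
tool_rot: [0.98, 0.198, 0.002, 0.001]
force: [1.6, -0.1, -0.6]
finger_gap: 0.001
```

```bash
python3 st.py
```

```text
t 4.4167 tcp [ 0.6185 -0.1062  0.0653] psi 22.867404326207158 tilt [ 0.00380453  0.00334934 -0.99998715] F [ 1.6 -0.1 -0.6] gap 0.0012017113368803826
r 0.14706927618551108 phi -66.5499166818178 q [-0.35  0.74  1.55  0.    0.84  0.82]
```

Emit:
{"fn": "send_rows", "kwargs": {
  "motion": [
    {"gripper":0,"travel":[-6.07,-0.3,0.1],"rotation":[0,0,2.4]},
    {"gripper":0,"travel":[-6.07,-0.3,0.1],"rotation":[0,0,2.4]},
    {"gripper":0,"travel":[-6.07,-0.3,0.1],"rotation":[0,0,2.4]},
    {"gripper":0,"travel":[-6.07,-0.3,0.1],"rotation":[0,0,2.4]},
    {"gripper":0,"travel":[-6.07,-0.3,0.1],"rotation":[0,0,2.4]},
    {"gripper":0,"travel":[-6.07,-0.3,0.1],"rotation":[0,0,2.4]},
    {"gripper":0,"travel":[-6.07,-0.13,0.1],"rotation":[0,0,2.4]},
    {"gripper":0,"travel":[-6.07,-0.13,0.1],"rotation":[0,0,2.4]},
    {"gripper":0,"travel":[-6.07,-0.13,0.1],"rotation":[0,0,2.4]},
    {"gripper":0,"travel":[-6.07,-0.13,0.1],"rotation":[0,0,2.4]},
    {"gripper":0,"travel":[-6.07,-0.13,0.1],"rotation":[0,0,2.4]},
    {"gripper":0,"travel":[-6.07,-0.13,0.1],"rotation":[0,0,2.4]}
  ]
}}

```text
t: 5.42
tcp_pos: [0.5473, -0.1164, 0.0643]
tool_rot: [0.999, -0.052, 0.003, 0.001]
force: [1.1, -1.4, -0.4]
finger_gap: 0.001
```

```bash
python3 st.py
```

```text
t 5.4167 tcp [ 0.5473 -0.1164  0.0643] psi -5.92922030824405 tilt [ 0.00586492  0.00196039 -0.99998088] F [ 1.1 -1.4 -0.4] gap 0.0012775992644335472
r 0.1456159863699859 phi -94.99731994585387 q [-0.41  0.68  1.73 -0.    0.72  1.27]
```

Emit:
{"fn": "send_rows", "kwargs": {
  "motion": [
    {"gripper":0,"travel":[-6.07,-0.13,0],"rotation":[0,0,2.4]},
    {"gripper":0,"travel":[-6.07,-0.13,0],"rotation":[0,0,2.4]},
    {"gripper":0,"travel":[-6.07,-0.13,0],"rotation":[0,0,2.4]},
    {"gripper":0,"travel":[-6.07,-0.13,0],"rotation":[0,0,2.4]},
    {"gripper":0,"travel":[-6.07,-0.13,0],"rotation":[0,0,2.4]},
    {"gripper":0,"travel":[-6.07,-0.13,0],"rotation":[0,0,2.4]},
    {"gripper":0,"travel":[-6.07,-0.13,0],"rotation":[0,0,2.4]},
    {"gripper":0,"travel":[-5,-0.1,0],"rotation":[0,0,2]},
    {"gripper":0,"travel":[-3,0,0],"rotation":[0,0,1.2]},
    {"gripper":0,"travel":[-2,0,0],"rotation":[0,0,0.8]},
    {"gripper":0,"travel":[0,0,0],"rotation":[0,0,0]},
    {"gripper":0,"travel":[0,0,0],"rotation":[0,0,0]}
  ]
}}

```text
t: 6.42
tcp_pos: [0.4958, -0.1008, 0.0626]
tool_rot: [0.973, -0.23, 0.001, 0.0]
force: [-0.9, -0.7, 0.1]
finger_gap: 0.006
```

```bash
python3 st.py
python3 - <<'E'
from h import *
im=manip.snapshot('scene');c=manip.calibration('scene');C=np.array([.560,.0287])
for g,a in cents(green(im),20):
    if 190<g[0]<350 and 170<g[1]<300:
        G=ray(c,g,.085);print('green',g,a,G,np.linalg.norm(G-C),np.degrees(np.arctan2(*(G-C)[::-1])))
h=cv2.cvtColor(im,cv2.COLOR_RGB2HSV)
for g,a in cents(cv2.inRange(h,(100,120,40),(125,255,255))>0,40):
    if 190<g[0]<350 and 170<g[1]<300:
        G=ray(c,g,.085);print('blue',g,a,G,np.linalg.norm(G-C),np.degrees(np.arctan2(*(G-C)[::-1])))
a=im[150:320,170:390];b=manip.snapshot('wrist')
o=np.vstack([cv2.resize(a,(388,300)),cv2.resize(b,(388,291))]);cv2.imwrite('pics/c3.png',o[...,::-1])
E
```

```text
t 6.4167 tcp [ 0.4958 -0.1008  0.0626] psi -26.55768649613714 tilt [ 1.26700217e-03 -8.73787144e-05 -9.99999194e-01] F [-0.9 -0.7  0.1] gap 0.005873110355985165
r 0.1445748173052047 phi -116.38506302218596 q [-0.42  0.65  1.86  0.    0.63  1.61]
green [249.03345725 201.98513011] 269 [ 0.48606615 -0.00557542] 0.08149244656001288 -155.1277642131873
blue [230.88358209 224.30746269] 335 [ 0.55031903 -0.04944318] 0.07874057360452742 -97.0622481557769
blue [302.69381107 224.30944625] 307 [0.56248478 0.11020931] 0.08154717956600838 88.25389850076958
blue [248.17948718 249.27065527] 351 [ 0.62274235 -0.01476453] 0.07632671888276676 -34.712136259265186
blue [285.92550143 249.20630372] 349 [0.62883225 0.06575859] 0.07817427473664318 28.29757736639755
```

View pics/c3.png

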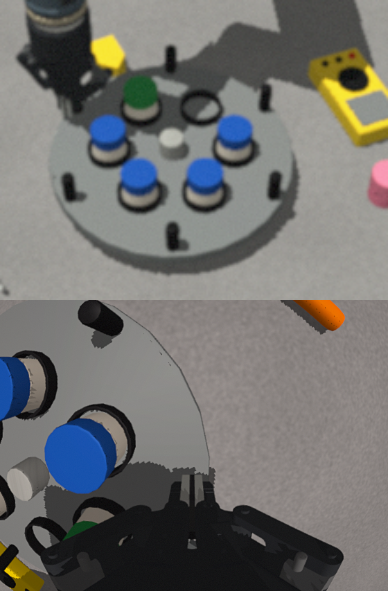

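The scene view shows the green pot almost at the pointer, at about -154°; the target is about -157.6°. All pots are upright. I'll push about 3.5° more, back off and rise.

Emit:
{"fn": "send_rows", "kwargs": {
  "motion": [
    {"gripper":0,"travel":[-3,0,0],"rotation":[0,0,1.2]},
    {"gripper":0,"travel":[-3,0,0],"rotation":[0,0,1.2]},
    {"gripper":0,"travel":[-2.5,0,0],"rotation":[0,0,1]},
    {"gripper":0,"travel":[0,0,0],"rotation":[0,0,0]},
    {"gripper":0,"travel":[0,0,0],"rotation":[0,0,0]},
    {"gripper":0,"travel":[4,0,0],"rotation":[0,0,0]},
    {"gripper":0,"travel":[5,1,0],"rotation":[0,0,0]},
    {"gripper":0,"travel":[0,0,0],"rotation":[0,0,0]},
    {"gripper":0,"travel":[0,0,-20],"rotation":[0,0,0]},
    {"gripper":0,"travel":[0,0,-30],"rotation":[0,0,0]},
    {"gripper":0,"travel":[0,0,-40],"rotation":[0,0,0]},
    {"gripper":0,"travel":[0,0,-40],"rotation":[0,0,0]}
  ]
}}

```text
t: 7.52
tcp_pos: [0.4943, -0.1018, 0.1928]
tool_rot: [0.966, -0.259, -0.001, -0.0]
force: [1.0, 0.0, -0.9]
finger_gap: -0.002
```

```bash
python3 st.py "[.3,-.5,.23]"
```

```text
t 7.5167 tcp [ 0.4943 -0.1018  0.1928] psi -29.991815905185938 tilt [-2.96925191e-03  2.81125292e-04 -9.99995552e-01] F [ 1.   0.  -0.9] gap -0.0015190940506467005
r 0.1461435920912524 phi -116.73195957235819 q [-0.42  0.42  1.77  0.    0.95  1.67]
tool delta mm [ 30.7 442.  -37.2]
```

Next I move clear along tool +y for an unobstructed top view.

Emit:
{"fn": "send_rows", "kwargs": {
  "motion": [
    {"gripper":0,"travel":[2.5,36,-3],"rotation":[0,0,0]},
    {"gripper":0,"travel":[2.5,36,-3],"rotation":[0,0,0]},
    {"gripper":0,"travel":[2.5,36,-3],"rotation":[0,0,0]},
    {"gripper":0,"travel":[2.5,36,-3],"rotation":[0,0,0]},
    {"gripper":0,"travel":[2.5,36,-3],"rotation":[0,0,0]},
    {"gripper":0,"travel":[2.5,36,-3],"rotation":[0,0,0]},
    {"gripper":0,"travel":[2.5,36,-3],"rotation":[0,0,0]},
    {"gripper":0,"travel":[2.5,36,-3],"rotation":[0,0,0]},
    {"gripper":0,"travel":[2.5,36,-3],"rotation":[0,0,0]},
    {"gripper":0,"travel":[2.5,36,-3],"rotation":[0,0,0]},
    {"gripper":0,"travel":[2.5,36,-3],"rotation":[0,0,0]},
    {"gripper":0,"travel":[2.5,36,-3],"rotation":[0,0,0]}
  ]
}}

```text
t: 8.52
tcp_pos: [0.304, -0.4927, 0.2282]
tool_rot: [0.966, -0.259, -0.0, -0.0]
force: [1.4, -0.1, 0.6]
finger_gap: 0.001
```

```bash
python3 st.py
python3 - <<'E'
from h import *
im=manip.snapshot('top');c=manip.calibration('top');C=np.array([.560,.0287])
h=cv2.cvtColor(im,cv2.COLOR_RGB2HSV)
for n,m in(('green',green(im)),('blue',cv2.inRange(h,(100,120,40),(125,255,255))>0),('yel',cv2.inRange(h,(20,150,80),(35,255,255))>0)):
  for g,a in cents(m,80):
    if 180<g[0]<370 and 150<g[1]<300:
        G=ray(c,g,.089 if n!='yel' else .04);print(n,g.round(1),a,G.round(4),np.linalg.norm(G-C).round(4),np.degrees(np.arctan2(*(G-C)[::-1])).round(1))
cv2.imwrite('pics/top4.png',cv2.resize(im[120:320,170:450],None,fx=2.8,fy=2.8)[...,::-1])
E
```

```text
t 8.5167 tcp [ 0.304  -0.4927  0.2282] psi -30.006629974813517 tilt [-2.23364486e-04 -3.63649378e-04 -9.99999909e-01] F [ 1.4 -0.1  0.6] gap 0.0007975544162774252
r 0.5808550183098103 phi -116.15501128415904 q [-1.21  0.47  1.55  0.    1.12  0.88]
green [320.2 235.9] 286 [ 0.487  -0.0028] 0.0795 -156.7
blue [296.1 174.1] 282 [0.6346 0.0568] 0.0797 20.6
blue [329.1 179.3] 283 [ 0.6235 -0.0223] 0.0814 -38.8
blue [274.8 199.4] 287 [0.5719 0.1061] 0.0783 81.3
blue [341.3 210.1] 291 [ 0.5495 -0.0519] 0.0813 -97.4
yel [199.6 253.8] 1150 [0.442  0.2884] 0.2852 114.4
yel [337.8 287.3] 394 [ 0.3689 -0.0494] 0.2064 -157.8
```

View pics/top4.png

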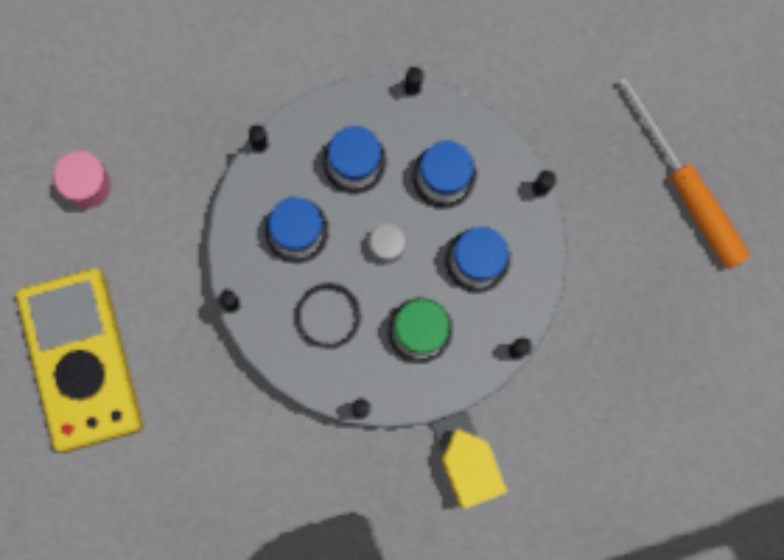

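The green pot is at crop pixel (421,327), in line with the hub (387,242) and the pointer (473,470). It sits at -156.7° against about -157.7° for the pointer, an error of about 1.5 mm. All pots are upright and the meter and screwdriver haven't moved, so I'm handing in.

```bash
python3 -c "
from station import manip
print(manip.sign_off())"
```

```text
the job is handed in; nothing more can be done
None
```

I turned the carousel about 71° clockwise by pushing one rim peg with the closed fingertips. Then I backed off, raised the hand and moved it clear, and handed the job in at about 8.6 s.

- **Position:** in the last top view the green pot stands at -156.7°, 79.5 mm from the axis. The pointer measures about -157.7°, so the pot is off by about 1.5 mm, against the 15 mm allowed.
- **Pots:** all five are upright in their pockets, 78 to 81 mm from the axis.
- **Bystanders:** the multimeter measured the same before and after. The screwdriver I checked by eye only, and it looks unmoved.
- **Forces:** readings at the end of each push were about 2 N or less. I took no reading during the last small push.
- **Not measured:** I did not measure that the carousel was at rest. The last picture was taken about 1 s after the hand let go.

No check failed. The one disagreement was in the mid-push scene view, where the pots gave platter angles spread over about 5°; the final top view resolved it.

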